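# Seat the carrier plate on its locating pins and latch it

### The arm

A 7-joint arm with a two-finger parallel gripper is mounted at the origin on a cart in front of the work surface, level with it; the furniture and walls round the work are solid. World frame = base frame: x ahead of the robot, y to its left, z up, the work surface at z = 0. Lengths are in m, angles in rad, forces in N, time in s.
With the tool pointing down it reaches from about 0.35 to 0.9 m from the base axis. Payload 8.1 kg.
Tool frame: the origin (TCP) lies at the very end of the fingers, on their centre line; the grasp point (between the pads) lies arm.hold_point_z behind it (arm.hold_point_z is the distance from the TCP to the grasp point, in m); z points along the fingers, y is the line along which they close (so a half turn about z gives the same grasp; the last joint's range is limited). The gripper opens to 92 mm and grips with 3 to 60 N. Pads are 19 mm wide; open, the fingers measure 130 mm over their backs; the gripper's body (75 mm by 190 mm) begins 47 mm behind the grasp point.
Start: joints at [-1.447, 0.434, 0.025, 1.573, -0.012, 1.134, -0.075], TCP at [0.141, 0.609, 0.2] pointing down, gripper open.
Joint ranges: [-2.62, 2.62], [-0.44, 2.09], [-1.27, 1.32], [0.08, 2.57], [-1.32, 4.46], [0.12, 2], [-2.74, 2.74]. Speed limits (rad/s): [2.22, 2.22, 3.01, 3.01, 3.14, 3.14, 3.14].

### API

Orientations are given as a rotation vector (axis times angle).
In Python, from cell import arm, vision, job, cut_out gives the robot as it stands. The module is installed in compiled form; this text tells all that it offers.
- The arm moves only by the tool play_rows, never from a script. Its argument "increments" is text: rows parted by semicolons, each of 5 numbers parted by spaces: the shift along the tool's x, y, z in cm, then the turn about the tool's z in degrees, then the opening, from -1 (shut) to 1 (fully open), so that 0 is half open. A call has 1 to 5 rows; each row shifts and turns the commanded pose from where the row before left it, along the tool's axes as they then stand; what a row does not reach is not made up. A row lasts 1/12 s, in which the tool goes at most 41.7 mm and 7.16 degrees, less where a joint would pass 70% of its speed; a pose out of reach is approached as far as the arm can. A call is refused whole if a number of a shift passes 4.17 or a number of a turn 7.16, either way. A call with a gripper value outside its range is refused whole. The fingers move at their own pace and stop on an object; "grip_force" is the grip in N (left out, the last holds). Time passes only in rows, so rows that do not move let the fingers close. It gives the time, the measured TCP pose, the force, the opening and the grip force at its end, in the units of the state.
- arm.observe(): the state, without advancing time (a new reading comes with each control period).
- vision.get_image(name): name is "side" or "top" or "wrist"; returns a dict with "frame" (384x512x3 uint8, red, green, blue), "z_map" (384x512 float32, m along the optical axis (not along the pixel's ray), 0 where there is no reading), "mtx" (3x3 intrinsics, pixels), "distortion" ([k1, k2, p1, p2, k3] as OpenCV has them; the pictures are not rectified), "cam_to_world" (4x4, takes a point from camera to world coordinates). Camera axes: x right, y up, looking along -z (the intrinsics and any distortion apply to the point x, -y, -z); pixel columns grow to the right and rows downward; lengths in m; the calibration is good to about 2 mm. A picture is of the moment at which its call begins.
- job.sign_off(): hands the job in; it is judged then, once.
Trained networks look in a picture, given as the dict that the camera call returned (one of the last four; its "shot" number tells which), for a name from the list of things; names that differ only in an ending like _2 or _b are one class to them, and where a whole thing is asked for, a point or a joint stands for the part that bears it (a point fixed in the world has none). Each returns a list of dicts, best first, with "confidence" (0 to 1); they miss things now and then, are a little off and sometimes report something else, mostly with a low value. They report only what shows in the picture. A call takes as long as a camera call.
- cut_out(query, picture): "mask" (384x512 bool, what is visible of it) and "point" ([row, column] in pixels, amid what is visible of it).
The state is a dict: "clock": time; "joints": joint angles; "dq": joint speeds; "joint_efforts": joint torques, N m; "position": TCP position; "ee_rot": TCP orientation; "force": force on the tool from outside, world axes, zero at the start; "ft_torque": the same for the moment, N m; "width": opening from 0.0 (shut) to 1.0 (fully open); "gripper_force": force on a finger pad.
Only numpy, scipy, OpenCV 4.12 (cv2) and the standard library are available. Lean on these libraries where they do the work, as an engineer would, in place of code of your own. Each camera call takes 0.05 s, during which the arm holds its last target. There are 200 camera calls.

### The job

Nudge the aluminium carrier plate back against the jig's fence, then slide it along the fence toward the red latch until its two holes drop over the two brass pins and it lies flat and fully down in the jig. Then push the red latch right round over the plate until it stops. Do it all by pushing: do not pick the plate up, do not disturb the two wooden printing blocks and the thread spool standing near, and finish clear of everything.

Things in the scene. Friction and masses are not known exactly. Their poses are not given: they have to be found in the camera images.
- jig: Registration jig, fixed: dark steel base, x -100..70, y -155..125 mm, 10 mm thick. Origin on the table under it, z up, +x toward its fence (roughly away from the robot), +y toward its run-in deck (roughly to the robot's left); the plate is slid toward -y. All 'jig mm' below are x, y, z in this frame.
- fence_face (a point): point at the foot of the aluminium fence's face (jig mm 48, 37.5, 10). The fence runs along y from -50 to 125, face at x = 48, top at z = 36.
- deck_edge (a point): middle of the edge of the grey run-in deck (jig mm -15, 28, 17). The deck covers y 28..123, top at z = 17; the rest of the base, the bay, has its top at z = 10.
- seat (a point): where the plate's origin lies when it is seated (jig mm 0, -40, 10), its axes then parallel to the jig's, its back edge touching the fence, its trailing edge 3 mm clear of the deck.
- pin_near (a point): centre of the tip of the brass pin farther from the fence (jig mm -32, -45, 17). Both pins are 10 mm thick, taper to 6 mm at the tip and rise 7 mm from the bay, level with the deck: the plate rides on deck and pins until its holes come over the pins.
- pin_far (a point): centre of the tip of the brass pin nearer the fence (jig mm 14, -45, 17)
- plate: Loose aluminium plate, 96 (x) x 130 (y) x 12 mm, about 0.45 kg; origin at the centre of its underside, axes within 0.1 rad of the jig's at the start. A lip 5 mm thick, to 26 mm above the underside, runs along its +y (trailing) and -x (near) edges, outer faces flush with them. Starts on deck and pins, 9 to 22 mm off the fence, 15 to 45 mm short of its seat in y.
- hole_near (a point): centre, at the underside, of the plate's hole farther from the fence (plate frame -32, -5, 0 mm); both holes are round, 13 mm, right through
- hole_far (a point): centre, at the underside, of the hole nearer the fence (plate frame 14, -5, 0 mm)
- latch (a joint): angle of the red latch arm, rad: 0 = along the jig's -y (open), growing clockwise from above to its stop at 1.57 = along the jig's -x, over the seated plate (shut). Stays where left; about 1 N at the knob moves it. Arm 16 mm wide, jig z 25..31 mm: the seated plate (top at 22; lip on its other edges to 36) passes under, an unseated one (29) does not.
- latch_pivot (a point): point on the latch's upright hinge axis (jig mm 62, -85, 28)
- latch_knob (a point): centre of the upright black knob on the latch arm, 52 mm from the hinge axis: 14 mm across, jig z 31..59 mm, to be pushed from the side
- sprig: loose wooden printing block with a round knob, 68 x 48 x 64 mm, bystander; origin at the centre of its underside
- square: loose square wooden printing block, 60 x 65 x 34 mm, bystander; origin at the centre of its underside
- spool: loose spool of dark thread, 30 mm across, 42 mm tall, bystander; origin at the centre of its underside

How it is judged:
By the outcome, as a careful person would: the job done as asked, in the order asked, and still so for the second after the job is handed in, with the robot touching nothing.
It also fails if it takes over 64 s, if anything falls off the work surface, if the arm or the gripper's body presses on something with over 40 N, if the wrist force passes 120 N, or if a joint passes its speed limit or range.

## Working session

There is one attempt and no reset: what is moved stays moved. The work goes in short steps, Python scripts to look and compute and a tool call to move; the robot and the scene stay as the last step left them, time stands still between calls to the robot, and variables do not carry over. Pictures are saved under pics/ and viewed, at most 10 in all, crops included, and the job is handed in when it is done.

Besides the shell and the picture viewer there is one more tool, called as name(argument=value, ...) on one line, values as JSON. play_rows: Moves the arm, as the interface text tells. Its arguments: {"type":"object","properties":{"increments":{"type":"string"},"grip_force":{"type":"number"}},"required":["increments"]}

```bash
mkdir -p pics; cat > h.py <<'E'
import numpy as np,cv2
from cell import arm,vision,job,cut_out
def world(p,mask=None):
    "world points of the pixels in mask (or full HxWx3)"
    z=p["z_map"];H,W=z.shape
    u,v=np.meshgrid(np.arange(W),np.arange(H))
    uv=np.stack([u,v],-1).reshape(-1,1,2).astype(np.float64)
    n=cv2.undistortPoints(uv,np.array(p["mtx"]),np.array(p["distortion"])).reshape(H,W,2)
    c=np.stack([n[...,0]*z,-n[...,1]*z,-z,np.ones_like(z)],-1)
    w=(c@np.array(p["cam_to_world"]).T)[...,:3]
    w[z==0]=np.nan
    return w if mask is None else w[mask&(z>0)]
def pix(p,P):
    T=np.linalg.inv(np.array(p["cam_to_world"]));c=np.asarray(P).reshape(-1,3)@T[:3,:3].T+T[:3,3]
    return cv2.projectPoints((c*[1,-1,-1]).reshape(-1,1,3),np.zeros(3),np.zeros(3),np.array(p["mtx"]),np.array(p["distortion"]))[0].reshape(-1,2)
E
python3 - <<'E'
from h import *
np.set_printoptions(precision=4,suppress=True)
s=arm.observe();print(s,arm.hold_point_z)
im=[]
for n in("top","side"):
    p=vision.get_image(n);cv2.imwrite(f"pics/{n}0.png",p["frame"][...,::-1]);print(n,p["cam_to_world"])
    for q in("jig","plate","latch","latch_knob","sprig","square","spool","pin_near","hole_near","hole_far"):
        for r in cut_out(q,p)[:2]:
            w=world(p,r["mask"]);print(q,round(r["confidence"],2),r["point"],r["mask"].sum(),np.nanmedian(w,0),w.min(0),w.max(0))
E
```

```text
{'clock': 0.0, 'joints': array([-1.4466,  0.4352,  0.025 ,  1.5741, -0.0116,  1.134 , -0.0751]), 'dq': array([ 0.001 ,  0.0008, -0.0003, -0.0009,  0.0002, -0.0002, -0.0019]), 'joint_efforts': array([ -0.0005, -66.7855,   0.985 , -31.4471,  -0.0605,   0.0427,
         0.0002]), 'position': array([0.1405, 0.6084, 0.1993]), 'ee_rot': array([-0.3556, -3.1214,  0.0024]), 'force': array([0.2083, 0.1864, 0.4539]), 'ft_torque': array([-0.0075, -0.029 ,  0.0026]), 'gripper_force': 0.0, 'width': 0.9986395695540118} 0.0188
top [[ 0.0278  0.9974 -0.0665  0.5339]
 [-0.9996  0.0275 -0.0053 -0.2286]
 [-0.0035  0.0667  0.9978  0.9921]
 [ 0.      0.      0.      1.    ]]
jig 0.74 [222.6, 246.1] 4367 [ 0.5021 -0.2097  0.0129] [ 0.4125 -0.3441  0.0005] [ 0.5908 -0.0605  0.0631]
jig 0.34 [236.5, 342.3] 473 [ 0.491  -0.456   0.0327] [ 0.4542 -0.4948 -0.0009] [ 0.5259 -0.4214  0.0675]
plate 0.59 [239.4, 245.8] 4427 [ 0.502  -0.2122  0.0127] [ 0.4125 -0.3449 -0.0025] [ 0.5911 -0.0605  0.0631]
latch 0.6 [206.4, 283.1] 182 [ 0.5647 -0.301   0.0318] [ 0.5468 -0.3361  0.0077] [ 0.5835 -0.2682  0.0631]
latch_kn
[... 1517 characters left out ...]
1 -0.6312 -0.0027] [ 0.5292 -0.416   0.0642]
square 0.64 [178.2, 255.5] 318 [ 0.5977 -0.4355  0.027 ] [ 0.5619 -0.5123 -0.0031] [ 0.6285 -0.4272  0.0352]
spool 0.52 [271.2, 209.5] 339 [0.7136 0.016  0.0266] [ 0.6995 -0.0377 -0.0029] [0.7333 0.0244 0.0431]
spool 0.43 [234.1, 295.8] 2767 [ 0.5157 -0.1177  0.0155] [ 0.411  -0.4392 -0.0025] [ 0.595  -0.0542  0.0592]
pin_near 0.98 [240.3, 296.3] 2495 [ 0.5175 -0.1123  0.0157] [ 0.4163 -0.3659 -0.0013] [ 0.5948 -0.0559  0.0576]
hole_near 0.6 [222.0, 297.0] 1090 [ 0.5051 -0.1787  0.0287] [ 0.4455 -0.2965  0.0099] [ 0.5597 -0.1252  0.0443]
hole_far 0.63 [217.3, 298.1] 1109 [ 0.506  -0.1783  0.0286] [ 0.4358 -0.2969  0.0082] [ 0.5597 -0.1252  0.0443]
```

View pics/top0.png

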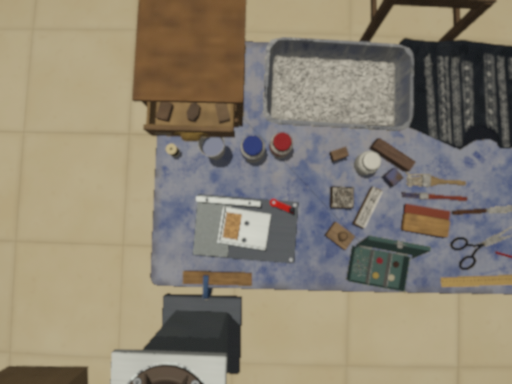

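View pics/side0.png

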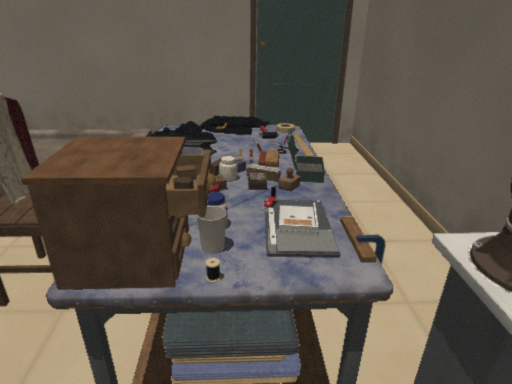

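The top view shows the jig at px (245,230), with the plate on it and the latch at (282,206). The blocks are at (342,197) and (338,236), and the spool is at (173,150). The side view agrees. I'll move over the jig for a closer wrist view.

play_rows(increments="-2.9 -2 -0.3 0 0;-2.9 -2 -0.3 0 0;-2.9 -2 -0.3 0 0;-2.9 -2 -0.3 0 0;-2.9 -2 -0.3 0 0")

```text
clock: 1.52
position: [0.2602, 0.4776, 0.2153]
ee_rot: [0.355, 3.121, 0.0]
force: [1.0, 0.4, -0.4]
width: 0.688
gripper_force: 0.0
```

play_rows(increments="-2.9 -2 -0.3 0 0;-2.9 -2 -0.3 0 0;-2.9 -2 -0.3 0 0;-2.9 -2 -0.3 0 0;-2.9 -2 -0.3 0 0")

```text
clock: 1.93
position: [0.3791, 0.3475, 0.2305]
ee_rot: [0.355, 3.121, 0.001]
force: [0.2, 1.4, 0.7]
width: 0.5
gripper_force: 0.0
```

play_rows(increments="-2.9 -2 -0.3 0 0;-2.9 -2 -0.3 0 0;-0.9 -3.2 0 0 0;-0.9 -3.2 0 0 0;-0.9 -3.2 0 0 0")

```text
clock: 2.35
position: [0.4306, 0.1956, 0.2361]
ee_rot: [0.356, 3.121, 0.0]
force: [0.7, -1.0, 0.5]
width: 0.497
gripper_force: 0.0
```

play_rows(increments="-0.9 -3.2 0 0 0;-0.9 -3.2 0 0 0;-0.9 -3.2 0 0 0;-0.9 -3.2 0 0 0;-0.9 -3.2 0 0 0")

```text
clock: 2.77
position: [0.4381, 0.0297, 0.2363]
ee_rot: [0.355, 3.121, 0.001]
force: [0.8, 0.1, 0.1]
width: 0.5
gripper_force: 0.0
```

play_rows(increments="-0.9 -3.2 0 0 0;-0.9 -3.2 0 0 0;-0.9 -3.2 0 0 0;-0.9 -3.2 0 0 0;-0.9 -3.2 0 0 0")

```text
clock: 3.18
position: [0.4459, -0.1364, 0.2363]
ee_rot: [0.355, 3.121, 0.001]
force: [0.3, 1.8, -0.9]
width: 0.503
gripper_force: 0.0
```

play_rows(increments="0 0 0 0 0;0 0 0 0 0;0 0 0 0 0")

```text
clock: 3.43
position: [0.4461, -0.1343, 0.236]
ee_rot: [-0.356, -3.121, -0.001]
force: [1.0, 0.3, -0.6]
width: 0.498
gripper_force: 0.0
```

```bash
python3 - <<'E'
from h import *
np.set_printoptions(precision=4,suppress=True)
s=arm.observe();print({k:s[k] for k in("clock","position","ee_rot","force","width","joints")})
p=vision.get_image("wrist");cv2.imwrite("pics/w1.png",p["frame"][...,::-1]);print(p["cam_to_world"])
w=world(p);np.save("w1.npy",w);np.savez("w1p.npz",**{k:np.array(v) for k,v in p.items()})
E
```

```text
{'clock': 3.4333, 'position': array([ 0.4461, -0.1343,  0.236 ]), 'ee_rot': array([-0.3559, -3.1212, -0.0007]), 'force': array([ 1.0173,  0.2628, -0.5779]), 'width': 0.4980347911185742, 'joints': array([-0.2903,  0.1363,  0.5373,  1.9219, -0.0784,  1.1039,  1.6221])}
[[ 0.2235 -0.9292 -0.2944  0.366 ]
 [ 0.9747  0.2132  0.0669 -0.1159]
 [ 0.0006 -0.3019  0.9533  0.4197]
 [ 0.      0.      0.      1.    ]]
```

View pics/w1.png

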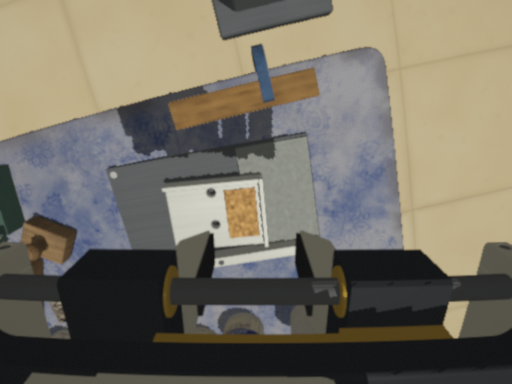

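The wrist view shows the plate (165–265, 180–245) on the jig. Both holes are visible at about (211,192) and (216,224), and the gripper hides the fence. I'll step back and turn the tool square to the world axes.

play_rows(increments="1.5 -2.4 -0.8 -4 0;1.5 -2.4 -0.8 -4 0;1 -1 -0.8 -3 0;0 0 0 0 0;0 0 0 0 0")

```text
clock: 3.9
position: [0.397, -0.1844, 0.2604]
ee_rot: [0.055, 3.14, 0.001]
force: [-0.4, 0.8, -0.7]
width: 0.5
gripper_force: 0.0
```

```bash
python3 - <<'E'
from h import *
np.set_printoptions(precision=4,suppress=True)
s=arm.observe();print({k:s[k] for k in("clock","position","ee_rot","joints")})
p=vision.get_image("wrist");cv2.imwrite("pics/w2.png",p["frame"][...,::-1])
w=world(p);np.savez("w2p.npz",w=w,**{k:np.array(v) for k,v in p.items()})
for q in("jig","plate","latch","hole_near","latch_knob"):
    for r in cut_out(q,p)[:2]:
        a=world(p,r["mask"]);print(q,round(r["confidence"],2),r["point"],r["mask"].sum(),np.median(a,0),a.min(0),a.max(0))
z=w[...,2];v=np.isfinite(z)&(w[...,0]>.38)&(w[...,0]<.62)&(w[...,1]<-.03)&(w[...,1]>-.37)
h,e=np.histogram(z[v],np.arange(-.004,.07,.002));print(list(zip(np.round(e*1000),h)))
E
```

```text
{'clock': 3.9, 'position': array([ 0.397 , -0.1844,  0.2604]), 'ee_rot': array([0.0547, 3.1396, 0.0011]), 'joints': array([-0.2126,  0.0524,  0.5647,  1.9403, -0.0319,  1.156 ,  1.9002])}
jig 0.71 [194.3, 246.1] 10363 [ 0.4584 -0.2038  0.01  ] [ 0.3871 -0.3433 -0.0018] [ 0.5842 -0.0603  0.2927]
plate 0.84 [231.0, 251.7] 5155 [ 0.4964 -0.1935  0.0284] [ 0.385  -0.2631  0.0092] [ 0.5653 -0.1294  0.2863]
hole_near 0.66 [224.7, 251.7] 5094 [ 0.4962 -0.1937  0.0284] [ 0.4485 -0.2631  0.0074] [ 0.5676 -0.1296  0.0453]
latch_knob 0.59 [224.7, 71.1] 1871 [ 0.4841 -0.4528  0.0306] [ 0.452  -0.5213 -0.0034] [ 0.5245 -0.419   0.064 ]
latch_knob 0.38 [194.3, 243.8] 10507 [ 0.4585 -0.2045  0.01  ] [ 0.3848 -0.344  -0.0023] [ 0.5912 -0.0603  0.3063]
[(np.float64(-4.0), np.int64(807)), (np.float64(-2.0), np.int64(6337)), (np.float64(0.0), np.int64(1120)), (np.float64(2.0), np.int64(73)), (np.float64(4.0), np.int64(56)), (np.float64(6.0), np.int64(729)), (np.float64(8.0), np.int64(4521)), (np.float64(10.0), np.int64(803)), (np.float64(12.0), np.int64(78)), (np.float64(14.0), np.int64(1602)), (np.flo
[... 212 characters left out ...]
t64(28.0), np.int64(2294)), (np.float64(30.0), np.int64(269)), (np.float64(32.0), np.int64(193)), (np.float64(34.0), np.int64(514)), (np.float64(36.0), np.int64(102)), (np.float64(38.0), np.int64(53)), (np.float64(40.0), np.int64(317)), (np.float64(42.0), np.int64(224)), (np.float64(44.0), np.int64(2)), (np.float64(46.0), np.int64(0)), (np.float64(48.0), np.int64(0)), (np.float64(50.0), np.int64(0)), (np.float64(52.0), np.int64(0)), (np.float64(54.0), np.int64(0)), (np.float64(56.0), np.int64(0)), (np.float64(58.0), np.int64(0)), (np.float64(60.0), np.int64(0)), (np.float64(62.0), np.int64(0)), (np.float64(64.0), np.int64(0)), (np.float64(66.0), np.int64(0)), (np.float64(68.0), np.int64(0))]
```

View pics/w2.png

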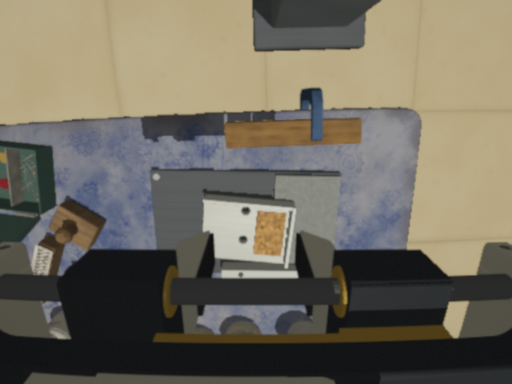

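The wrist view shows the jig (152–340, 170–275), the plate (203–295, 193–263), and the holes at (245,211) and (243,239). Part of the fence is visible at the bottom. The plate is yawed slightly against the jig, so I'll fit edges next.

```bash
cat > fit.py <<'E'
from h import *
def line(P,z0,z1,ax,side,lo,hi,other,ref=None,step=.003):
    "edge of points with height in z0..z1: extreme along axis ax (side +-1) per bin of the other axis lo..hi; other=limits along ax"
    b=1-ax;m=(P[:,2]>z0)&(P[:,2]<z1)&(P[:,ax]>other[0])&(P[:,ax]<other[1]);Q=P[m];pts=[]
    for t in np.arange(lo,hi,step):
        q=Q[(Q[:,b]>=t)&(Q[:,b]<t+step)]
        if len(q)>1:
            i=np.argmax(side*q[:,ax]);pts.append((q[i,b],q[i,ax]))
    pts=np.array(pts);k=np.ones(len(pts),bool)
    for _ in range(4):
        c=np.polyfit(*pts[k].T,1);r=pts[:,1]-np.polyval(c,pts[:,0]);k=abs(r)<max(.0015,1.5*np.std(r[k]))
    return c,k.sum(),np.std(r[k])
E
python3 - <<'E'
from fit import *
np.set_printoptions(precision=4,suppress=True)
for f in("w1","w2"):
    d=np.load(f+"p.npz");P=np.load("w1.npy").reshape(-1,3) if f=="w1" else d["w"].reshape(-1,3)
    P=P[np.isfinite(P[:,0])]
    for n,a in dict(near=(.004,.02,0,-1,-.33,-.07,(.38,.45)),left=(.010,.02,1,1,.42,.52,(-.1,-.03)),deck=(.0138,.02,1,-1,.42,.445,(-.18,-.1)),right=(.004,.014,1,-1,.42,.52,(-.37,-.3)),fence=(.031,.038,0,-1,-.23,-.07,(.53,.60)),
      platenear=(.037,.047,0,-1,-.255,-.14,(.43,.48)),platetrail=(.037,.047,1,1,.46,.55,(-.16,-.11)),platelead=(.024,.031,1,-1,.46,.55,(-.29,-.24)),plateback=(.024,.031,0,1,-.26,-.14,(.52,.57))).items():
        try:
            c,k,s=line(P,*a);print(f,n,c,k,round(s*1000,2))
        except Exception as e:print(f,n,e)
E
```

```text
w1 near [-0.1649  0.362 ] 47 3.87
w1 left [-0.0527 -0.0387] 32 0.44
w1 deck [-0.0309 -0.1426] 8 0.32
w1 right [-0.0417 -0.3205] 34 0.64
w1 fence [0.0489 0.5746] 38 0.31
w1 platenear [0.1308 0.482 ] 39 0.15
w1 platetrail [-0.1297 -0.0689] 30 0.37
w1 platelead [-0.1284 -0.1993] 25 0.56
w1 plateback [0.446  0.6399] 21 4.68
w2 near [-0.1659  0.3621] 46 3.68
w2 left [-0.0483 -0.0403] 32 0.5
w2 deck [-0.0151 -0.1493] 8 0.05
w2 right [-0.0495 -0.3166] 33 0.54
w2 fence [0.0477 0.5745] 33 0.39
w2 platenear [0.1298 0.4815] 39 0.22
w2 platetrail [-0.1274 -0.07  ] 30 0.45
w2 platelead [ 0.172 -0.34 ] 16 1.39
w2 plateback [0.0498 0.5756] 34 0.34
```

Measured poses:
- **Jig:** origin (0.5175, −0.1879), yaw −0.049.
- **Plate:** (−13, −12.5) mm in jig coordinates with relative yaw −0.08. That is 13 mm off the fence and 27 mm short in y, within the stated ranges.

I'll align the tool and descend in front of the near edge.

```bash
cat >> h.py <<'E'
O=np.array([.5175,-.1879]);TH=-.049
from scipy.spatial.transform import Rotation as Rn
def jig(w): c,s=np.cos(TH),np.sin(TH);return (np.asarray(w)[...,:2]-O)@np.array([[c,-s],[s,c]])
def wor(j): c,s=np.cos(TH),np.sin(TH);return O+np.asarray(j)@np.array([[c,s],[-s,c]])
def st():
    s=arm.observe();R=Rn.from_rotvec(s["ee_rot"]).as_matrix();x=R[:,0]
    print("t %.2f jig %s z %.1f yaw(tool x vs jig) %.2f force %s w %.2f"%(s["clock"],np.round(jig(s["position"])*1000,1),s["position"][2]*1000,np.degrees(np.arctan2(x[1],x[0])-TH)%360,np.round(s["force"],1),s["width"]))
E
python3 - <<'E'
from h import *
st();w=np.load("w2p.npz")["w"].reshape(-1,3);m=(w[:,0]<.41)&(w[:,0]>.33)&(abs(w[:,1]+.2)<.15);print(np.nanpercentile(w[m,2],[50,95,100]))
E
```

```text
t 4.20 jig [-120.5   -2.4] z 259.6 yaw(tool x vs jig) 180.88 force [ 0.3  0.8 -0.1] w 0.50
[0.3735893  0.39450198 0.39809265]
```

play_rows(increments="-1.2 -0.4 3.8 0.8 0;-1.1 -0.4 3.8 0 0;-1.1 -0.4 3.8 0 0;0 0 3.8 0 0;0 0 3.8 0 0")

```text
clock: 4.62
position: [0.4307, -0.1987, 0.068]
ee_rot: [-0.076, -3.141, 0.001]
force: [0.4, 0.9, -0.1]
width: 0.498
gripper_force: 0.0
```

play_rows(increments="0 0 0 0 0;0 0 0 0 0")

```text
clock: 4.78
position: [0.4287, -0.1983, 0.069]
ee_rot: [-0.077, -3.136, -0.001]
force: [0.3, -0.5, 0.2]
width: 0.502
gripper_force: 0.0
```

```bash
python3 - <<'E'
from h import *
st();p=vision.get_image("side");cv2.imwrite("pics/s3.png",cv2.resize(p["frame"][170:300,220:400,::-1],None,fx=4,fy=4))
E
```

```text
t 4.78 jig [-88.2 -14.7] z 69.0 yaw(tool x vs jig) 179.99 force [ 0.3 -0.5  0.2] w 0.50
```

View pics/s3.png

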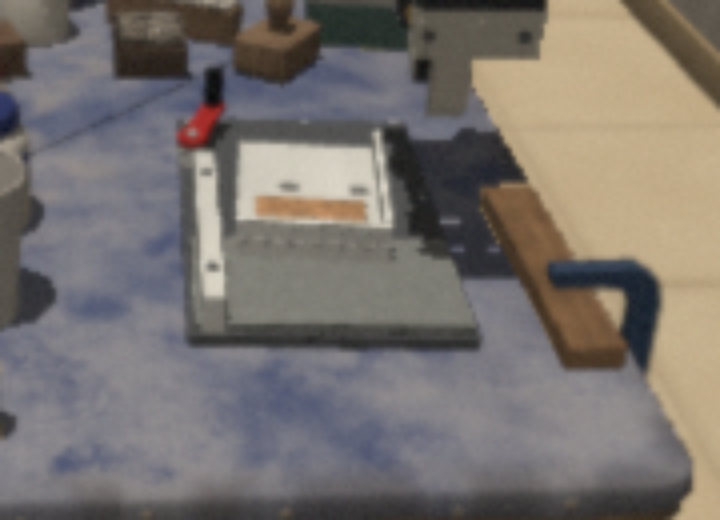

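```bash
python3 - <<'E'
from h import *
p=vision.get_image("side")
for P in ([.4287,-.1983,.069],[.4287,-.158,.069],[.4287,-.24,.069],[.45,-.26,.043]): print((pix(p,P)[0]-[220,170])*4)
w=world(p)[170:300,220:400]
for (x,y) in ((450,90),(440,105),(450,30),(380,140)): print(w[y//4,x//4])
E
```

```text
[430.22592153 132.7965341 ]
[445.01701307 162.46098723]
[416.06536089 104.41154717]
[375.51949904 125.88889258]
[ 0.43234122 -0.15809404  0.11996562]
[ 0.4354792  -0.16027682  0.10819115]
[ 0.44961668 -0.1129127   0.17850594]
[ 0.43508048 -0.30430845  0.00895957]
```

```bash
python3 - <<'E'
from h import *
p=vision.get_image("side");w=world(p)
for y in range(96,176,8): print(y,[(np.round(w[170+y//4,220+x//4]*1000).astype(int).tolist(),p["frame"][170+y//4,220+x//4].tolist()) for x in (436,448,460)])
E
```

```text
96 [([439, -158, 115], [94, 87, 78]), ([432, -157, 115], [94, 86, 78]), ([425, -157, 115], [98, 93, 85])]
104 [([437, -162, 107], [90, 85, 78]), ([430, -164, 106], [87, 82, 73]), ([355, -385, -2], [96, 94, 96])]
112 [([378, -366, 1], [103, 105, 114]), ([368, -369, -1], [99, 100, 110]), ([358, -370, -2], [101, 104, 116])]
120 [([381, -355, -1], [108, 112, 125]), ([372, -355, -1], [111, 113, 123]), ([362, -354, -1], [110, 109, 119])]
128 [([384, -341, -1], [111, 112, 125]), ([375, -340, 0], [109, 113, 125]), ([366, -342, -1], [65, 67, 73])]
136 [([388, -325, 1], [111, 112, 118]), ([377, -331, -2], [101, 103, 115]), ([369, -328, -1], [47, 45, 52])]
144 [([389, -319, -2], [48, 47, 51]), ([382, -314, 0], [51, 50, 55]), ([372, -316, -1], [53, 54, 59])]
152 [([394, -301, 0], [48, 48, 53]), ([385, -300, 1], [55, 54, 57]), ([375, -303, -1], [53, 51, 54])]
160 [([395, -293, -2], [43, 44, 53]), ([387, -292, -2], [52, 53, 58]), ([379, -288, 1], [50, 50, 55])]
168 [([399, -278, -1], [47, 48, 54]), ([390, -278, -1], [39, 41, 45]), ([381, -279, -1], [47, 49, 52])]
```

```bash
python3 - <<'E'
from h import *
p=vision.get_image("side");w=world(p)
m=(w[...,2]>.05)&(w[...,0]>.36)&(w[...,0]<.5)&(w[...,1]>-.3)&(w[...,1]<-.05)
for r in range(140,204,4): 
    c=np.where(m[r])[0]
    if len(c): q=w[r,c]; print(r,c.min(),c.max(),np.round(np.median(q,0)*1000),np.round(q.min(0)*1000),np.round(q.max(0)*1000))
d=np.load("w2p.npz");w=d["w"]
for r in (236,240,250,270,290):
    print(r,[(c,np.round(w[r,c]*1000).tolist(),d["frame"][r,c].tolist()) for c in (190,200,207,212,302,318)])
E
```

```text
140 320 344 [ 439. -185.  242.] [ 411. -250.  221.] [ 455. -180.  243.]
144 311 344 [ 448. -186.  232.] [ 409. -291.  198.] [ 466. -180.  234.]
148 312 345 [ 445. -186.  222.] [ 407. -280.  190.] [ 464. -179.  224.]
152 311 344 [ 446. -185.  212.] [ 408. -280.  179.] [ 465. -179.  214.]
156 311 344 [ 448. -176.  205.] [ 410. -278.  169.] [ 467. -169.  208.]
160 313 347 [ 439. -181.  193.] [ 410. -245.  170.] [ 467. -143.  208.]
164 318 354 [ 442. -120.  207.] [ 402. -172.  187.] [ 472. -116.  208.]
168 318 356 [ 444. -105.  203.] [ 401. -165.  179.] [ 473. -101.  205.]
172 318 355 [ 443. -106.  193.] [ 402. -161.  171.] [ 472. -103.  194.]
176 321 354 [ 438. -113.  181.] [ 400. -120.  178.] [ 473. -109.  182.]
180 321 353 [ 438. -112.  171.] [ 402. -115.  170.] [ 474. -109.  173.]
184 321 336 [ 438. -159.  141.] [ 426. -234.  107.] [ 445. -155.  142.]
188 322 336 [ 436. -158.  131.] [ 424. -225.  100.] [ 446. -155.  132.]
192 326 335 [ 436. -159.  120.] [ 425. -165.  117.] [ 445. -155.  121.]
196 325 334 [ 435. -164.  106.] [ 425. -170.  103.] [ 445. -162.  108.]
236 [(190, [385.0, -
[... 657 characters left out ...]
 [19, 20, 18]), (212, [394.0, -207.0, 294.0], [18, 19, 19]), (302, [388.0, -160.0, 307.0], [18, 18, 18]), (318, [387.0, -153.0, 310.0], [90, 87, 76])]
270 [(190, [385.0, -212.0, 328.0], [90, 87, 76]), (200, [387.0, -208.0, 326.0], [15, 15, 15]), (207, [394.0, -207.0, 314.0], [15, 17, 16]), (212, [404.0, -208.0, 297.0], [31, 31, 31]), (302, [396.0, -161.0, 313.0], [16, 15, 17]), (318, [387.0, -156.0, 327.0], [90, 87, 76])]
290 [(190, [367.0, -202.0, 369.0], [42, 43, 42]), (200, [367.0, -199.0, 369.0], [43, 44, 43]), (207, [367.0, -197.0, 369.0], [43, 44, 42]), (212, [367.0, -196.0, 368.0], [42, 43, 42]), (302, [368.0, -170.0, 369.0], [42, 43, 41]), (318, [368.0, -165.0, 369.0], [43, 44, 43])]
```

The cameras put the fingertips about 33 mm higher than the reported TCP, and the offset is the same in both views. So I'll descend by the cameras rather than by the stated TCP.

play_rows(increments="0 0 2 0 0;0 0 1 0 0;0 0 0 0 0;0 0 0 0 0")

```text
clock: 5.32
position: [0.4302, -0.1987, 0.0406]
ee_rot: [0.077, 3.141, 0.0]
force: [-0.6, -0.2, 0.6]
width: 0.499
gripper_force: 0.0
```

```bash
cat >> h.py <<'E'
def tips(n):
    p=vision.get_image(n);w=world(p);s=arm.observe();t=s["position"]
    m=(abs(w[...,0]-t[0])<.03)&(abs(w[...,1]-t[1])<.06)&(w[...,2]>t[2]+.012)&(w[...,2]<t[2]+.08)&(w[...,2]>.05)
    q=w[m]; print(n,"tip-ish rel z mm",np.round((np.percentile(q[:,2],[0,1,5,20])-t[2])*1000,1),"x",np.round(np.percentile(q[:,0],[2,50,98])*1000),"y",np.round(np.percentile(q[:,1],[2,50,98])*1000),len(q)); return p
E
python3 - <<'E'
from h import *
st();p=tips("wrist");cv2.imwrite("pics/w4.png",p["frame"][...,::-1]);p=tips("side");cv2.imwrite("pics/s4.png",cv2.resize(p["frame"][150:280,220:400,::-1],None,fx=4,fy=4))
E
python3 -c "
import cv2,numpy as np
a=cv2.imread('pics/w4.png');b=cv2.resize(cv2.imread('pics/s4.png'),None,fx=.53,fy=.53);c=np.zeros((600,512,3),'uint8');c[:276,:b.shape[1]]=b[:276];c[276:]=a[:324];cv2.imwrite('pics/c4.png',c)"
```

```text
t 5.32 jig [-86.7 -15.1] z 40.6 yaw(tool x vs jig) 180.00 force [-0.6 -0.2  0.6] w 0.50
wrist tip-ish rel z mm [24.7 26.3 30.2 39. ] x [417. 421. 439.] y [-235. -176. -161.] 3505
side tip-ish rel z mm [28.  28.7 30.3 37.1] x [423. 435. 444.] y [-223. -158. -154.] 151
```

View pics/c4.png

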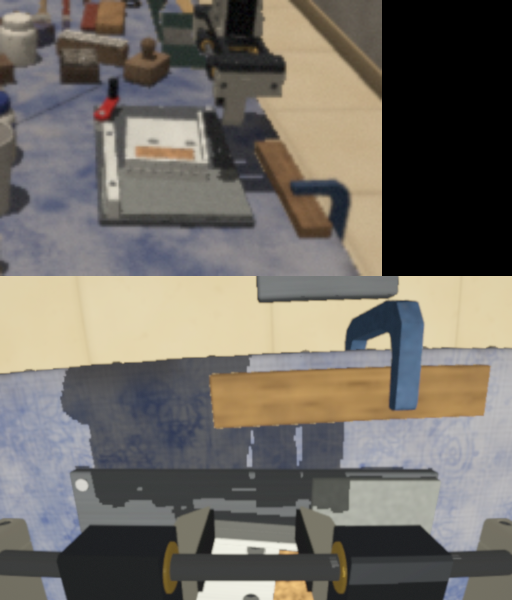

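The composite shows the fingers in front of the plate's near lip: side crop (237,115), wrist (200,535) and (310,535). They are still visibly above the jig. I'll go lower in small, force-checked steps.

play_rows(increments="0 0 1 0 0;0 0 0.7 0 0;0 0 0 0 0;0 0 0 0 0")

```text
clock: 5.75
position: [0.4295, -0.1986, 0.0224]
ee_rot: [-0.077, -3.139, -0.001]
force: [-0.3, -0.0, 0.2]
width: 0.501
gripper_force: 0.0
```

```bash
python3 - <<'E'
from h import *
st()
p=vision.get_image("side");w=world(p)
m=(w[...,2]>.022)&(w[...,0]>.40)&(w[...,0]<.5)&(w[...,1]>-.3)&(w[...,1]<-.05)
for r in range(184,216,2):
    c=np.where(m[r]&(w[r,:,0]<.446))[0]
    if len(c): q=w[r,c]; print(r,c.min(),c.max(),np.round(np.median(q,0)*1000),np.round(q.min(0)*1000),np.round(q.max(0)*1000))
p=vision.get_image("wrist");w=world(p)
for c in (185,195,200,310,315,325):
    k=np.where((w[:,c,2]<.12)&(w[:,c,2]>.02)&(w[:,c,0]<.44)&(w[:,c,0]>.405))[0]; print(c,[(int(r),np.round(w[r,c]*1000).tolist()) for r in k[:3]])
E
```

```text
t 5.75 jig [-87.3 -15. ] z 22.4 yaw(tool x vs jig) 180.00 force [-0.3 -0.   0.2] w 0.50
184 332 351 [ 424. -121.  158.] [ 400. -124.  156.] [ 445. -119.  159.]
186 333 353 [ 422. -111.  157.] [ 400. -113.  156.] [ 445. -108.  158.]
188 334 353 [ 423. -102.  156.] [ 402. -106.  155.] [445. -99. 158.]
190 334 353 [ 423. -103.  151.] [ 401. -105.  150.] [ 445. -100.  152.]
192 333 353 [ 423. -105.  145.] [ 400. -107.  144.] [ 446. -103.  146.]
194 333 352 [ 423. -105.  140.] [ 401. -108.  139.] [ 445. -103.  141.]
196 332 351 [ 423. -110.  132.] [ 401. -112.  132.] [ 445. -107.  134.]
198 332 351 [ 422. -110.  127.] [ 400. -113.  126.] [ 445. -109.  128.]
200 331 351 [ 423. -111.  122.] [ 400. -114.  121.] [ 445. -107.  124.]
202 331 350 [ 423. -110.  117.] [ 402. -113.  116.] [ 446. -108.  118.]
204 321 335 [ 434. -158.   88.] [ 422. -225.   53.] [ 443. -154.   90.]
206 321 334 [ 435. -158.   82.] [ 424. -222.   48.] [ 443. -154.   84.]
208 325 334 [ 434. -158.   77.] [ 423. -164.   73.] [ 443. -155.   78.]
210 325 334 [ 433. -158.   71.] [ 422. -162.   69.] [ 443. -157.   71.]
212 324 333 [ 436. -159.   65.] [ 423. -170.   59.] [ 443. -157.   66.]
214 324 333 [ 433. -163.   57.] [ 423. -168.   54.] [ 443. -160.   58.]
185 [(238, [417.0, -235.0, 58.0]), (239, [417.0, -235.0, 60.0]), (240, [417.0, -234.0, 61.0])]
195 [(234, [417.0, -230.0, 54.0]), (235, [418.0, -230.0, 54.0]), (236, [418.0, -230.0, 55.0])]
200 [(233, [417.0, -228.0, 53.0]), (234, [418.0, -228.0, 53.0]), (235, [417.0, -227.0, 55.0])]
310 [(233, [421.0, -168.0, 51.0]), (234, [420.0, -168.0, 54.0]), (235, [420.0, -168.0, 55.0])]
315 [(235, [420.0, -166.0, 56.0]), (236, [420.0, -166.0, 56.0]), (237, [420.0, -166.0, 58.0])]
325 [(238, [421.0, -161.0, 59.0]), (239, [420.0, -161.0, 60.0]), (240, [421.0, -161.0, 61.0])]
```

play_rows(increments="0 0 0.6 0 0;0 0 0.6 0 0;0 0 0 0 0")

```text
clock: 6.1
position: [0.4296, -0.1984, 0.01]
ee_rot: [-0.077, -3.139, -0.001]
force: [-1.1, 0.0, 0.6]
width: 0.498
gripper_force: 0.0
```

play_rows(increments="0 0 0.4 0 0;0 0 0.4 0 0;0 0 0 0 0;0 0 0 0 0")

```text
clock: 6.43
position: [0.4299, -0.1987, 0.0028]
ee_rot: [-0.077, -3.14, -0.0]
force: [0.1, -1.2, 0.9]
width: 0.499
gripper_force: 0.0
```

```bash
python3 - <<'E'
from h import *
st()
p=vision.get_image("side");w=world(p)
m=(w[...,2]>.022)&(w[...,0]>.40)&(w[...,0]<.5)&(w[...,1]>-.3)&(w[...,1]<-.05)
for r in range(212,236,2):
    c=np.where(m[r]&(w[r,:,0]<.446))[0]
    if len(c): q=w[r,c]; print(r,c.min(),c.max(),np.round(np.median(q,0)*1000),np.round(q.min(0)*1000),np.round(q.max(0)*1000))
p=vision.get_image("wrist");w=world(p)
for c in (195,200,204,306,310,315):
    k=np.where((w[:,c,2]<.12)&(w[:,c,2]>.015)&(w[:,c,0]<.44)&(w[:,c,0]>.405))[0]; print(c,[(int(r),np.round(w[r,c]*1000).tolist()) for r in k[:3]])
E
```

```text
t 6.43 jig [-87.  -15.1] z 2.8 yaw(tool x vs jig) 180.00 force [ 0.1 -1.2  0.9] w 0.50
212 320 333 [ 436. -158.   65.] [ 425. -225.   29.] [ 443. -155.   67.]
214 324 333 [ 435. -158.   59.] [ 423. -169.   54.] [ 443. -152.   63.]
216 324 333 [ 434. -158.   54.] [ 422. -167.   49.] [ 443. -156.   55.]
218 324 333 [ 434. -157.   49.] [ 423. -162.   46.] [ 444. -155.   50.]
220 323 332 [ 435. -158.   42.] [ 424. -173.   34.] [ 445. -156.   43.]
222 323 331 [ 433. -171.   29.] [ 422. -174.   28.] [ 442. -168.   31.]
195 [(234, [417.0, -230.0, 35.0]), (235, [417.0, -230.0, 35.0]), (236, [417.0, -230.0, 37.0])]
200 [(233, [417.0, -228.0, 34.0]), (234, [418.0, -228.0, 33.0]), (235, [418.0, -228.0, 34.0])]
204 [(231, [417.0, -226.0, 31.0]), (232, [418.0, -226.0, 31.0]), (233, [418.0, -226.0, 32.0])]
306 [(232, [420.0, -170.0, 32.0]), (233, [420.0, -170.0, 33.0]), (234, [420.0, -170.0, 34.0])]
310 [(233, [420.0, -168.0, 34.0]), (234, [420.0, -168.0, 34.0]), (235, [421.0, -168.0, 34.0])]
315 [(235, [420.0, -166.0, 36.0]), (236, [421.0, -166.0, 36.0]), (237, [420.0, -166.0, 38.0])]
```

play_rows(increments="0 0 0.4 0 0;-0.4 0 0 0 0;-0.4 0 0 0 0;-0.4 0 0 0 0;-0.2 0 0 0 0")

```text
clock: 6.95
position: [0.4446, -0.1996, -0.001]
ee_rot: [-0.077, -3.141, 0.0]
force: [-1.3, -0.7, -0.2]
width: 0.498
gripper_force: 1.0
```

play_rows(increments="-0.2 0 0 0 0;-0.2 0 0 0 0;-0.2 0 0 0 0;-0.2 0 0 0 0;-0.2 0 0 0 0")

```text
clock: 7.37
position: [0.4538, -0.1997, -0.0011]
ee_rot: [-0.076, -3.14, -0.001]
force: [-3.6, -0.5, 1.5]
width: 0.503
gripper_force: 1.8
```

play_rows(increments="-0.1 0 0 0 0;-0.1 0 0 0 0;0 0 0 0 0;0 0 0 0 0")

```text
clock: 7.7
position: [0.4562, -0.1998, -0.001]
ee_rot: [0.076, 3.141, 0.0]
force: [-2.2, 0.9, -0.4]
width: 0.502
gripper_force: 0.9
```

```bash
python3 - <<'E'
from fit import *
np.set_printoptions(precision=4,suppress=True)
st();p=vision.get_image("side");P=world(p).reshape(-1,3);P=P[np.isfinite(P[:,0])];J=np.c_[jig(P),P[:,2]]
for n,a in dict(fence=(.030,.039,0,-1,-.02,.11,(.03,.07)),trail=(.036,.048,1,1,-.045,.035,(.03,.08)),back=(.024,.031,0,1,-.07,.05,(.0,.06)),front=(.036,.047,0,1,-.07,.05,(-.08,-.03))).items():
    try: print(n,line(J,*a))
    except Exception as e: print(n,e)
E
```

```text
t 7.70 jig [-60.7 -14.8] z -1.0 yaw(tool x vs jig) 180.03 force [-2.2  0.9 -0.4] w 0.50
fence (array([0.0095, 0.0513]), np.int64(24), np.float64(0.0007646495265121278))
trail (array([-0.0052,  0.0574]), np.int64(22), np.float64(0.0006751804181284516))
back (array([0.0078, 0.046 ]), np.int64(23), np.float64(0.0008827351742831495))
front (array([-0.0029, -0.0442]), np.int64(14), np.float64(0.0006841424579496625))
```

play_rows(increments="-0.1 0 0 0 0;-0.1 0 0 0 0;-0.1 0 0 0 0;0 0 0 0 0")

```text
clock: 8.08
position: [0.4585, -0.2, -0.0011]
ee_rot: [-0.077, -3.14, -0.001]
force: [-3.9, -0.1, 1.6]
width: 0.497
gripper_force: 2.2
```

play_rows(increments="-0.1 0 0 0 0;0 0 0 0 0")

```text
clock: 8.25
position: [0.4585, -0.2, -0.0012]
ee_rot: [-0.077, -3.138, -0.001]
force: [-7.2, 0.9, 4.5]
width: 0.496
gripper_force: 3.8
```

play_rows(increments="-0.1 0 0 0 0;0 0 0 0 0")

```text
clock: 8.42
position: [0.4584, -0.2, -0.0013]
ee_rot: [-0.078, -3.137, -0.002]
force: [-10.9, 0.6, 7.0]
width: 0.498
gripper_force: 5.3
```

The plate is against the fence: the force rises with no travel, at jig x = −58, as expected. I'll back off, lift, go to the trailing side and turn 90°.

play_rows(increments="1 0 0 0 0;2 0 0 0 0;0 0 -4 0 0;0 0 -4 0 0;-2.1 2.6 0 0 0")

```text
clock: 8.83
position: [0.4535, -0.1804, 0.0852]
ee_rot: [0.091, 3.132, -0.006]
force: [1.3, -1.0, -1.4]
width: 0.501
gripper_force: 0.0
```

play_rows(increments="-2.1 2.6 0 0 0;-2.1 2.6 0 0 0;-2.2 2.5 0 0 0;0 0 0 7 0;0 0 0 7 0")

```text
clock: 9.25
position: [0.5235, -0.0979, 0.0793]
ee_rot: [0.46, 3.105, 0.001]
force: [-0.1, -0.4, -0.6]
width: 0.497
gripper_force: 0.0
```

play_rows(increments="0 0 0 7 0;0 0 0 7 0;0 0 0 7 0;0 0 0 7 0;0 0 0 7 0")

```text
clock: 9.67
position: [0.5219, -0.1001, 0.0793]
ee_rot: [1.379, 2.82, 0.001]
force: [0.8, 0.6, -0.1]
width: 0.5
gripper_force: 0.0
```

play_rows(increments="0 0 0 7 0;0 0 0 7 0;0 0 0 7 0;0 0 0 7 0;0 0 0 7 0")

```text
clock: 10.08
position: [0.5219, -0.1001, 0.0793]
ee_rot: [2.164, 2.275, 0.002]
force: [0.3, -0.2, -1.0]
width: 0.502
gripper_force: 0.0
```

play_rows(increments="0 0 0 6 0;0 0 0 0 0;0 0 0 0 0;0 0 0 0 0")

```text
clock: 10.42
position: [0.5213, -0.1001, 0.0791]
ee_rot: [2.27, 2.17, 0.001]
force: [-0.1, 0.2, -0.1]
width: 0.5
gripper_force: 0.0
```

```bash
cat >> fit.py <<'E'
def plate(n,name=None):
    np.set_printoptions(precision=4,suppress=True)
    p=vision.get_image(n)
    if name: cv2.imwrite(name,p["frame"][...,::-1])
    P=world(p).reshape(-1,3);P=P[np.isfinite(P[:,0])];J=np.c_[jig(P),P[:,2]]
    for k,a in dict(fence=(.031,.0385,0,-1,-.04,.12,(.04,.07)),dedge=(.0138,.0195,1,-1,-.095,-.055,(.015,.05)),trail=(.033,.047,1,1,-.045,.035,(.015,.07)),back=(.018,.031,0,1,-.07,.04,(.0,.0475)),lip=(.033,.047,0,-1,-.07,.04,(-.08,-.03))).items():
        try: c,m,s=line(J,*a);print(k,c,m,round(s*1000,2))
        except Exception as e: print(k,e)
    m=(J[:,0]>-.03)&(J[:,0]<.03)&(J[:,1]<.0)&(J[:,1]>-.09)&(J[:,2]<.05);print("plate top z lead..trail",[round(float(np.median(J[m&(abs(J[:,1]-y)<.01),2])),4) for y in(-.08,-.06,-.04,-.02,-.0)])
    return p,J
E
python3 - <<'E'
from fit import *
st();plate("wrist","pics/w5.png")
E
```

```text
t 10.42 jig [-0.5 87.9] z 79.1 yaw(tool x vs jig) 90.23 force [-0.1  0.2 -0.1] w 0.50
fence [0.0028 0.0488] 27 0.11
dedge [0.0086 0.0402] 8 0.26
trail [-0.0004  0.0566] 22 0.17
back [-0.2001  0.0412] 12 0.67
lip [ 0.1433 -0.0432] 10 1.03
plate top z lead..trail [nan, nan, 0.028, 0.0278, 0.0283]
  return _methods._mean(a, axis=axis, dtype=dtype,
  ret = ret.dtype.type(ret / rcount)
```

View pics/w5.png

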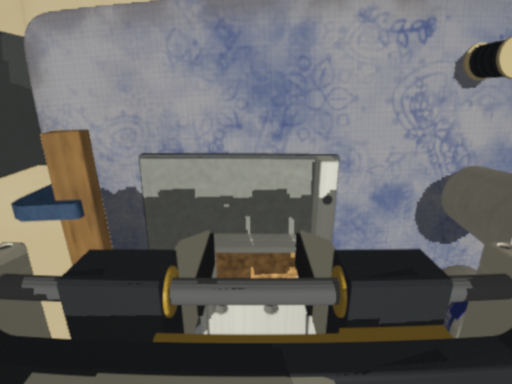

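The plate is now parallel to the fence with its trailing edge at y = 56.5 mm, so 31.5 mm remain. The wrist view shows the fingers at (195,260) and (315,260) behind the trailing lip, and the fence at (325,200) is clear. Next is the descent.

play_rows(increments="0 -0.35 3 -0.2 0;0 0 3 0 0;0 0 1 0 0;0 0 0 0 0;0 0 0 0 0")

```text
clock: 10.88
position: [0.5175, -0.1004, 0.0094]
ee_rot: [-2.271, -2.17, 0.001]
force: [-0.6, -0.6, 0.0]
width: 0.499
gripper_force: 0.0
```

play_rows(increments="0 0 0.6 0 0;0 0 0.5 0 0;0 0 0 0 0;0 0 0 0 0")

```text
clock: 11.22
position: [0.5177, -0.0998, -0.0017]
ee_rot: [2.271, 2.171, 0.001]
force: [-0.7, -0.4, 0.2]
width: 0.501
gripper_force: 0.0
```

play_rows(increments="-0.6 0 0 0 0;-0.6 0 0 0 0;-0.5 0 0 0 0;0 0 0 0 0;0 0 0 0 0")

```text
clock: 11.63
position: [0.5167, -0.1176, -0.0018]
ee_rot: [2.272, 2.169, 0.0]
force: [0.1, 0.8, -0.2]
width: 0.498
gripper_force: 0.0
```

```bash
python3 - <<'E' 2>/dev/null
from fit import *
st();plate("side")
w=world(vision.get_image("wrist"))
for c in (195,200,204,306,310,315):
    k=np.where((w[:,c,2]<.06)&(w[:,c,2]>.0195)&(jig(w[:,c])[:,1]>.06)&(jig(w[:,c])[:,1]<.1))[0]; print(c,[(int(r),np.round(w[r,c]*1000).tolist()) for r in k[:2]])
E
```

```text
t 11.63 jig [-4.2 70.2] z -1.8 yaw(tool x vs jig) 90.14 force [ 0.1  0.8 -0.2] w 0.50
fence [-0.0082  0.0519] 27 0.81
dedge [0.0505 0.0344] 11 0.54
trail [0.0094 0.0578] 13 0.48
back [-0.0308  0.0444] 12 0.87
lip [ 0.0011 -0.0415] 2 0.0
plate top z lead..trail [-0.3553, 0.0279, -0.328, -0.324, -0.3238]
195 [(234, [485.0, -105.0, 29.0]), (235, [486.0, -104.0, 31.0])]
200 [(233, [488.0, -105.0, 28.0]), (234, [488.0, -105.0, 29.0])]
204 [(231, [489.0, -105.0, 24.0]), (232, [490.0, -104.0, 28.0])]
306 [(232, [546.0, -108.0, 26.0]), (233, [546.0, -108.0, 27.0])]
310 [(233, [548.0, -107.0, 28.0]), (234, [548.0, -108.0, 28.0])]
315 [(235, [550.0, -107.0, 31.0]), (236, [550.0, -108.0, 31.0])]
```

play_rows(increments="-0.25 0 0 0 0;-0.25 0 0 0 0;-0.25 0.01 0 0 0;-0.25 0.01 0 0 0;-0.25 0.01 0 0 0")

```text
clock: 12.15
position: [0.5159, -0.128, -0.0022]
ee_rot: [-2.268, -2.169, -0.001]
force: [-2.0, 4.7, 4.3]
width: 0.5
gripper_force: 2.7
```

play_rows(increments="-0.25 0.02 0 0 0;-0.25 0.02 0 0 0;-0.25 0.02 0 0 0;-0.25 0.02 0 0 0;-0.25 0.02 0 0 0")

```text
clock: 12.57
position: [0.5158, -0.1404, -0.0024]
ee_rot: [-2.268, -2.169, -0.001]
force: [-2.7, 4.8, 2.1]
width: 0.504
gripper_force: 2.7
```

```bash
python3 - <<'E' 2>/dev/null
from fit import *
st();plate("wrist")
E
```

```text
t 12.57 jig [-4.  47.3] z -2.4 yaw(tool x vs jig) 90.24 force [-2.7  4.8  2.1] w 0.50
fence [0.0015 0.0484] 24 0.16
dedge [0.0189 0.0428] 14 0.22
trail [-0.0269  0.0473] 27 10.82
back [-0.3041  0.0312] 7 0.17
lip polyfit() missing 2 required positional arguments: 'y' and 'deg'
plate top z lead..trail [nan, nan, nan, nan, 0.029]
```

play_rows(increments="-0.2 0.01 0 0 0;-0.2 0.01 0 0 0;-0.2 0.01 0 0 0;-0.15 0 0 0 0;-0.15 0 0 0 0")

```text
clock: 13.03
position: [0.5164, -0.1507, -0.0022]
ee_rot: [-2.27, -2.17, 0.0]
force: [0.1, -0.1, 0.1]
width: 0.499
gripper_force: 0.0
```

play_rows(increments="-0.1 0 0 0 0;-0.1 0 0 0 0;0 0 0 0 0")

```text
clock: 13.28
position: [0.517, -0.1531, -0.0019]
ee_rot: [2.271, 2.17, 0.0]
force: [-0.3, 1.2, 0.9]
width: 0.503
gripper_force: 0.6
```

```bash
python3 - <<'E' 2>/dev/null
from fit import *
st();p,J=plate("top");print(len(J))
E
```

```text
t 13.28 jig [-2.2 34.7] z -1.9 yaw(tool x vs jig) 90.20 force [-0.3  1.2  0.9] w 0.50
fence [0.0783 0.0508] 13 0.87
dedge polyfit() missing 2 required positional arguments: 'y' and 'deg'
trail polyfit() missing 2 required positional arguments: 'y' and 'deg'
back [-0.0099  0.0459] 20 0.76
lip [-0.0073 -0.048 ] 15 0.59
plate top z lead..trail [0.0225, 0.0225, 0.0222, 0.0236, 0.0234]
195868
```

The contact force vanished at y ≈ 37 mm and the plate top dropped to 22 mm, so it's seated. I'll back off, lift, shut the fingers and go to the latch, turning back 90° on the way.

play_rows(increments="1.2 0 0 0 0;1.3 0 0 0 0;0 0 -4 0 0;0 0 -4 0 -1;0 0 -4 0 -1")

```text
clock: 13.75
position: [0.5172, -0.1271, 0.1191]
ee_rot: [-2.27, -2.17, 0.003]
force: [2.0, 0.7, 0.2]
width: 0.401
gripper_force: 0.0
```

play_rows(increments="-3.3 1.5 0 0 -1;-3.3 1.5 0 0 -1;-3.3 1.5 0 0 -1;-3.3 1.5 0 0 -1;-3.3 1.5 0 0 -1")

```text
clock: 14.17
position: [0.5864, -0.2965, 0.118]
ee_rot: [2.27, 2.172, 0.001]
force: [0.9, -0.2, 0.8]
width: 0.045
gripper_force: 0.0
```

play_rows(increments="-3.2 1.6 0 0 -1;0 0 0 -7 -1;0 0 0 -7 -1;0 0 0 -7 -1;0 0 0 -7 -1")

```text
clock: 14.58
position: [0.6002, -0.3283, 0.1176]
ee_rot: [-1.671, -2.66, 0.001]
force: [-0.9, 1.4, -0.2]
width: 0.003
gripper_force: 0.0
```

play_rows(increments="0 0 0 -7 -1;0 0 0 -7 -1;0 0 0 -7 -1;0 0 0 -7 -1;0 0 0 -7 -1")

```text
clock: 15.0
position: [0.6003, -0.3279, 0.1179]
ee_rot: [0.793, 3.04, -0.0]
force: [0.1, -0.2, 0.2]
width: 0.007
gripper_force: 0.0
```

play_rows(increments="0 0 0 -7 -1;0 0 0 -7 -1;0 0 0 -6 -1;0 0 0 0 -1;0 0 0 0 -1")

```text
clock: 15.42
position: [0.6001, -0.3283, 0.118]
ee_rot: [0.268, 3.13, 0.001]
force: [-0.6, -0.0, 1.0]
width: 0.004
gripper_force: 0.0
```

```bash
python3 - <<'E' 2>/dev/null
from fit import *
st()
p,J=plate("wrist","pics/w6.png")
K=J[(J[:,2]>.04)&(J[:,2]<.065)&(abs(J[:,0]-.06)<.04)&(abs(J[:,1]+.13)<.04)];print("knob top",len(K),np.median(K,0) if len(K) else 0)
for n in("top","side"):
    q=vision.get_image(n);w=world(q).reshape(-1,3);w=w[np.isfinite(w[:,0])];J=np.c_[jig(w),w[:,2]]
    K=J[(J[:,2]>.045)&(J[:,2]<.065)&(abs(J[:,0]-.06)<.05)&(abs(J[:,1]+.13)<.04)];print(n,"knob",len(K),np.median(K,0) if len(K) else 0)
E
```

```text
t 15.42 jig [  89.4 -136.2] z 118.0 yaw(tool x vs jig) 173.03 force [-0.6 -0.   1. ] w 0.00
fence [0.0008 0.0484] 44 0.26
dedge [-0.678  -0.0111] 2 0.0
trail [0.0015 0.0233] 27 0.36
back [-0.0019  0.0471] 31 0.34
lip [-0.0049 -0.0476] 31 0.28
plate top z lead..trail [0.0211, 0.021, 0.0209, 0.022, 0.022]
knob top 273 [ 0.0448 -0.1351  0.0577]
top knob 0 0
side knob 27 [ 0.0467 -0.1291  0.0545]
```

View pics/w6.png

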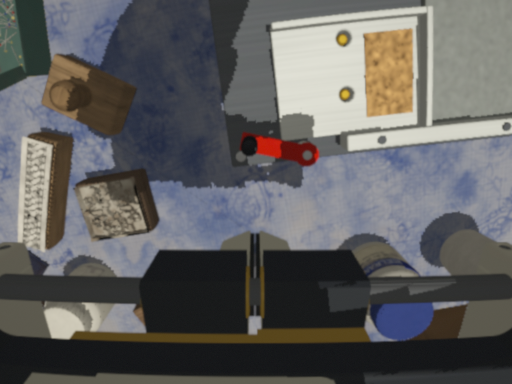

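The view shows both brass pins through the holes at (343,38) and (346,94), and the plate lies flat and square against the fence. The latch pivot is at (308,154) and its knob at (249,145), which puts the latch at about 0.33 rad. I'll descend behind the knob.

play_rows(increments="1.7 -0.45 3.4 0 -1;0 0 3.3 0 -1;0 0 3.3 0 -1;0 0 0 0 -1;0 0 0 0 -1")

```text
clock: 15.98
position: [0.5813, -0.3296, 0.0169]
ee_rot: [-0.264, -3.127, -0.002]
force: [-0.2, -0.3, 0.8]
width: 0.009
gripper_force: 0.0
```

```bash
python3 - <<'E' 2>/dev/null
from fit import *
st()
w=world(vision.get_image("wrist"));J=np.dstack([jig(w),w[...,2]])*1000
m=(abs(J[...,0]-62)<12)&(abs(J[...,1]+138.6)<30)&(J[...,2]>36)&(J[...,2]<80)
K=J[m];print(len(K),np.round(K.min(0)),np.round(np.percentile(K,[1,5,50],axis=0)),K[K[:,2].argsort()[:4]])
E
```

```text
t 15.98 jig [  70.7 -138.4] z 16.9 yaw(tool x vs jig) 173.14 force [-0.2 -0.3  0.8] w 0.01
1313 [  50. -154.   42.] [[  50. -153.   43.]
 [  58. -151.   47.]
 [  61. -137.   59.]] [[  61.64678865 -139.31510284   42.02412986]
 [  62.01795178 -135.9678273    42.08311243]
 [  61.65392228 -138.74959991   42.1545921 ]
 [  61.90834137 -136.52053688   42.17812695]]
```

play_rows(increments="0.46 -0.12 0 5 -1;0.46 -0.12 0 5 -1;0.46 -0.12 0 5 -1;0.46 -0.12 0 5 -1;0.46 -0.13 0 5 -1")

```text
clock: 16.45
position: [0.5608, -0.33, 0.0212]
ee_rot: [0.94, 2.992, -0.002]
force: [0.4, -0.8, -1.6]
width: 0.007
gripper_force: 0.8
```

play_rows(increments="0.46 -0.12 0 5 -1;0.46 -0.12 0 5 -1;0.46 -0.13 0 5 -1;0.46 -0.12 0 5 -1;0.46 -0.13 0 5 -1")

```text
clock: 16.87
position: [0.54, -0.3184, 0.0212]
ee_rot: [1.565, 2.718, 0.0]
force: [-0.5, -2.6, 1.0]
width: 0.002
gripper_force: 0.8
```

```bash
python3 - <<'E' 2>/dev/null
from h import *
st();p=vision.get_image("side");w=world(p);J=np.dstack([jig(w),w[...,2]])*1000
f=p["frame"].astype(int);m=(f[...,0]>110)&(f[...,1]<60)&(f[...,2]<60)&(J[...,2]>20)&(J[...,2]<40)&(abs(J[...,0]-30)<60)&(abs(J[...,1]+100)<60)
K=J[m];print(len(K),np.round(np.percentile(K,[2,50,98],axis=0)))
E
```

```text
t 16.87 jig [  28.9 -129.2] z 21.2 yaw(tool x vs jig) 122.93 force [-0.5 -2.6  1. ] w 0.00
```

play_rows(increments="0.46 -0.12 0.2 5 -1;0.46 -0.12 0.2 5 -1;0.46 -0.13 0 5 -1;0.46 -0.12 0 5 -1;0.46 -0.13 0 5 -1")

```text
clock: 17.33
position: [0.5262, -0.2985, 0.0164]
ee_rot: [2.114, 2.319, 0.002]
force: [0.0, -1.2, -0.3]
width: 0.004
gripper_force: 0.7
```

play_rows(increments="0.46 -0.12 0 5 -1;0.3 -0.06 0 3 -1;0 0 0 0 -1;0 0 0 0 -1")

```text
clock: 17.67
position: [0.5239, -0.2916, 0.0162]
ee_rot: [2.266, 2.17, 0.001]
force: [-0.9, -3.8, 0.8]
width: 0.004
gripper_force: 1.9
```

```bash
python3 - <<'E' 2>/dev/null
from h import *
st()
E
```

```text
t 17.67 jig [  11.5 -103.3] z 16.2 yaw(tool x vs jig) 90.31 force [-0.9 -3.8  0.8] w 0.00
```

play_rows(increments="0.1 0 0 0 -1;0 0 0 0 -1")

```text
clock: 17.83
position: [0.5238, -0.2915, 0.016]
ee_rot: [2.267, 2.168, 0.0]
force: [-0.0, -5.1, 2.8]
width: 0.007
gripper_force: 2.9
```

play_rows(increments="0.1 0 0 0 -1;0.1 0 0 0 -1;0 0 0 0 -1")

```text
clock: 18.08
position: [0.5238, -0.2912, 0.0162]
ee_rot: [2.266, 2.165, -0.002]
force: [0.8, -10.3, 1.3]
width: 0.007
gripper_force: 5.2
```

```bash
python3 - <<'E' 2>/dev/null
from h import *
st()
E
```

```text
t 18.08 jig [  11.4 -102.9] z 16.2 yaw(tool x vs jig) 90.20 force [  0.8 -10.3   1.3] w 0.01
```

The latch is against its stop: the force climbs with no motion. I'll back off, lift and check.

play_rows(increments="-1 0 0 0 -1;-1.5 0 0 0 -1;0 0 -4 0 -1;0 0 -4 0 -1;0 0 -4 0 -1")

```text
clock: 18.5
position: [0.5208, -0.312, 0.1357]
ee_rot: [-2.269, -2.17, -0.0]
force: [1.0, 0.0, -1.0]
width: 0.007
gripper_force: 0.0
```

play_rows(increments="2.5 -3 -2 0 -1;3 -3 -2 0 -1;3 -3 0 0 -1;3 0 0 0 -1;3 0 0 0 -1")

```text
clock: 18.92
position: [0.4417, -0.167, 0.1715]
ee_rot: [-2.271, -2.169, -0.005]
force: [1.1, 1.6, 0.1]
width: 0.007
gripper_force: 0.0
```

play_rows(increments="3 0 0 0 -1;3 0 0 0 -1;3 0 0 0 -1;0 0 0 0 -1;0 0 0 0 -1")

```text
clock: 19.33
position: [0.4475, -0.0763, 0.1711]
ee_rot: [-2.264, -2.176, -0.002]
force: [0.4, -0.4, -0.2]
width: 0.006
gripper_force: 0.0
```

```bash
python3 - <<'E' 2>/dev/null
from fit import *
st()
p,J=plate("top");cv2.imwrite("pics/t7.png",cv2.resize(p["frame"][130:280,150:370,::-1],None,fx=3.6,fy=3.6,interpolation=2))
for n in("top","side"):
    q=p if n=="top" else vision.get_image(n);w=world(q).reshape(-1,3);w=w[np.isfinite(w[:,0])];J=np.c_[jig(w),w[:,2]]
    K=J[(J[:,2]>.048)&(J[:,2]<.066)&(abs(J[:,0]-.02)<.06)&(abs(J[:,1]+.1)<.05)];print(n,"knob",len(K),np.median(K,0) if len(K) else 0)
    for o in("sprig","square","spool"):
        r=cut_out(o,q)
        if r: a=world(q,r[0]["mask"]);print(o,np.median(a,0))
E
```

```text
t 19.33 jig [-75.4 108. ] z 171.1 yaw(tool x vs jig) 90.55 force [ 0.4 -0.4 -0.2] w 0.01
fence [0.0049 0.0484] 49 0.79
dedge [0.0019 0.0287] 13 0.8
trail [0.0003 0.0228] 25 0.69
back [0.0044 0.0463] 32 0.84
lip [-0.0044 -0.0478] 28 0.68
plate top z lead..trail [0.0233, 0.0227, 0.0226, 0.0234, 0.024]
top knob 22 [ 0.0084 -0.0856  0.0597]
sprig [ 0.4908 -0.4564  0.033 ]
square [ 0.5935 -0.4626  0.0329]
spool [0.7101 0.0018 0.0412]
side knob 24 [ 0.0131 -0.0816  0.0546]
sprig [ 0.4949 -0.444   0.0271]
square [ 0.5951 -0.4354  0.0286]
spool [0.7136 0.016  0.0282]
```

View pics/t7.png

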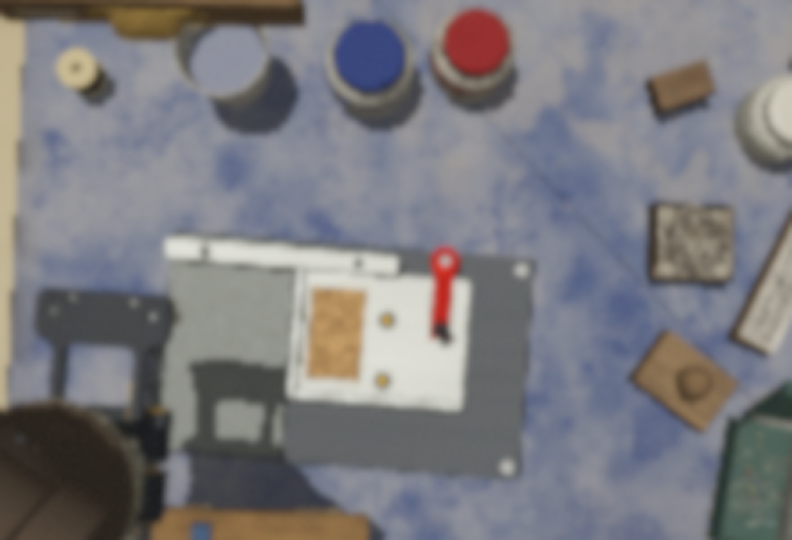

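The view shows the plate flat on both brass pins at (387,320) and (381,380). The latch lies over the plate from (445,262) to (440,333), with its knob at jig (10, −84), which is shut. The blocks and spool haven't moved and the arm is clear.

```bash
python3 -c "
from cell import job
print(job.sign_off())"
```

```text
the job is handed in; nothing more can be done
None
```

I've handed the job in: the plate is flat on both pins against the fence, the latch is shut to its stop, the blocks and spool weren't moved, and the arm ended clear at about 19 s.

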